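# Seal the icing tub by running the fingertips round its lid

## Task

The lid of the round tub of icing is only half on. With the fingertips together, start at the pull tab and press the rim gently down onto its seal, working clockwise (seen from above) all the way round and back to the tab, until the lid is home all round. Do not pinch or lift the lid or the tub, do not push the tub out of its place, leave everything else alone and finish clear of everything.

Things in the scene. Friction and masses are not known exactly. Their poses are not given: they have to be found in the camera images.
- tub_mid (a point): the round white plastic tub of icing, standing on the counter: 86 mm tall, 160 mm across under the lid, full, about 2 kg, loose. This point is on its upright axis, 43 mm above its underside (the counter is at height 0). It may be turned any way round; this frame's x axis points level towards the pull tab of its lid, z is up
- lid_top (a point): centre of the white lid at the level of the top of its rim. The lid is 168 mm across; its rim is a flat raised band on top, from 62 to 84 mm from this point, 4 mm higher than the sunk panel inside it. The lid starts 6 to 9 mm too high and a little tipped; home, the rim's top is 96 mm above the counter all round (53 mm above tub_mid). Its x axis points to the pull tab
- rim_tab (a point): top of the rim at the pull tab, in the middle of the band, 73 mm from the lid's centre. The tab is a white tongue 34 mm wide that sticks out 23 mm beyond the rim, 9 mm below its top; pressing the tab itself counts as well
- rim_left (a point): top of the rim, mid-band, a quarter turn counter-clockwise (seen from above) from the tab
- rim_far (a point): top of the rim, mid-band, opposite the tab
- rim_right (a point): top of the rim, mid-band, a quarter turn clockwise (seen from above) from the tab: passed first
- lid (a joint): how far the lid's centre stands above home, m; 0 is home, grows upward. The lid cannot come off or slide sideways. About 4 to 5 N on the rim pushes it down, the pressed side most; it stays where it is left. Once home it rests on a soft seal that gives another 0.4 mm per newton, 8 mm at most, and springs back
- jar_center (a point): bystander near the tub: jar of sprinkles, 42 mm across, 62 mm tall, this is its centre
- candle_box_center (a point): bystander near the tub: flat box of candles, 82 x 45 x 20 mm, this is its centre
- small_cake_center (a point): bystander: small iced cake on a board 170 mm across, about 84 mm tall; 33 mm above the counter on its axis
- carton_center (a point): bystander: yellow cake carton, 170 x 170 x 95 mm, this is its centre
- hat_center (a point): bystander: gold party hat, a cone 100 mm across and 160 mm tall; 50 mm above the counter on its axis
- fork_cup_center (a point): bystander: paper cup 72 mm across and 88 mm tall with wooden forks standing in it to 130 mm; 44 mm above the counter on its axis
- palette_knife_grip (a point): bystander: palette knife about 250 mm long lying flat on the counter; on its handle
Things that resemble listed ones, but are neither listed nor needed, are in the scene too. What is shaped like the part that bears tub_mid but turquoise is not meant.

How it is judged:
By the outcome, as a careful person would: the job done as asked, in the order asked, and still so for the second after the job is handed in, with the robot touching nothing.
It also fails if it takes over 58 s, if anything falls off the work surface, if the arm or the gripper's body presses on something with over 40 N, if the wrist force passes 120 N, or if a joint passes its speed limit or range.

## Robot

A 6-joint arm with a two-finger parallel gripper is mounted at the origin on the work surface. World frame = base frame: x ahead of the robot, y to its left, z up, the work surface at z = 0. Lengths are in mm, angles in rad, forces in N, time in s.
With the tool pointing down it reaches from about 350 to 875 mm from the base axis. Payload 4.2 kg.
Tool frame: the origin (TCP) lies at the very end of the fingers, on their centre line; the grasp point (between the pads) lies 19 mm behind it; z points along the fingers, y is the direction in which the jaws open and shut (so a half turn about z gives the same grasp; the last joint's range is limited). The gripper opens to 85 mm and grips with 20 to 120 N. Pads are 22 mm wide; open, the fingers measure 114 mm over their backs; the gripper's body (76 mm by 85 mm) begins 54 mm behind the grasp point. The pads swing forward as they close: fully open they stand 13 mm farther back than shut.
Start: joints at [-0.859, 0.385, 0.008, 0, -1.194, -0.259], TCP at [273.44, -561.987, 231.312] pointing down, gripper open.
Joint ranges: [-3.14, 3.14], [-1.21, 2.06], [-1.07, 1.41], [-3.16, 2.05], [-2.99, -0.16], [-3.1, 3.1]. Speed limits (rad/s): [2.79, 2.79, 3.14, 3.14, 3.14, 3.14].

## Interface

Orientations are given as a unit quaternion [x, y, z, w].
In Python, from bench import arm, optics, job gives the robot as it stands.
- The arm moves only by the tool send_rows, never from a script. Its argument "steps" is a list that holds one entry, the list of rows, each a list of 5 numbers: the shift along the tool's x, y, z in cm, then the turn about the tool's z in rad, then the opening, from 0 (shut) to 1 (fully open). A call has 1 to 10 rows; each row shifts and turns the pose as measured when the row begins, along the tool's axes as they then stand; what a row does not reach is not made up. A row lasts 1/12 s, in which the tool goes at most 41.7 mm and 7.16 degrees, less where a joint would pass 70% of its speed; a pose out of reach is approached as far as the arm can. A call with a gripper value outside its range is refused whole. The fingers move at their own pace and stop on an object; the grip force is fixed at half the most. Time passes only in rows, so rows that do not move let the fingers close. It gives the time, the measured TCP pose, the force and the opening at its end, in the units of the state.
- arm.read_state(): the state, without advancing time (a new reading comes with each control period).
- optics.get_image(name): name is "scene" or "side" or "wrist"; returns (picture, depth): 384x512x3 uint8, blue, green, red; 384x512 float32, mm along the optical axis (not along the pixel's ray), 0 where there is no reading.
- optics.get_calibration(name): a dict with "K" (3x3 intrinsics, pixels), "k1" (the pictures are not rectified: a ray, as slopes to the right and down, at radius r is drawn at 1 + k1 r^2 times it, then the intrinsics apply), "rvec" (rotation vector, rad) and "tvec" (3), from world to camera coordinates, as OpenCV has them; the wrist camera has in their place "hand_eye" (4x4, takes a point from camera to tool coordinates, whose origin is the TCP and whose axes are the flange's). Camera axes: x right, y down, z forward; pixel columns grow to the right and rows downward; lengths in mm; the calibration is good to about 2 mm. A picture is of the moment at which its call begins: read the wrist's pose just before it. get_calibration takes no time and is no camera call.
- job.job_done(): hands the job in, once; it reports no verdict.
The state is a dict: "clock": time; "joints": joint angles; "joint_vel": joint speeds; "joint_efforts": joint torques, N m; "position": TCP position; "ee_rot": TCP orientation; "contact_force": force on the tool from outside, world axes, zero at the start; "wrist_torque": the same for the moment, N m; "gripper_width": finger opening in mm.
Only numpy, scipy, OpenCV 4.12 (cv2) and the standard library are available. Lean on these libraries where they do the work, as an engineer would, in place of code of your own. Each camera call takes 0.05 s, during which the arm holds its last target. There are 200 camera calls.

## Working session

There is one attempt and no reset: what is moved stays moved. The work goes in short steps, Python scripts to look and compute and a tool call to move; the robot and the scene stay as the last step left them, time stands still between calls to the robot, and variables do not carry over. Pictures are saved under pics/ and viewed, about 8 in all and at most 12, crops included, and the job is handed in when it is done.

Besides the shell and the picture viewer there is one more tool, called after "Call:" by a JSON object that holds its "op" and its "data". send_rows: Moves the arm, as the interface text tells. Its arguments: {"type":"object","properties":{"steps":{"type":"array","items":{"type":"array","items":{"type":"array","items":{"type":"number"}}}}},"required":["steps"]}

```bash
ls; mkdir -p pics; cat > h.py <<'E'
import numpy as np, cv2
from scipy.spatial.transform import Rotation as R
from bench import arm, optics, job
def grab(n):
    s=arm.read_state(); im,d=optics.get_image(n); c=optics.get_calibration(n)
    K=np.array(c["K"]); h,w=d.shape
    u,v=np.meshgrid(np.arange(w),np.arange(h))
    pts=np.stack([u,v],-1).reshape(-1,1,2).astype(np.float64)
    n_=cv2.undistortPoints(pts,K,np.array([c["k1"],0,0,0,0.])).reshape(h,w,2)
    P=np.dstack([n_[...,0]*d,n_[...,1]*d,d])
    if "hand_eye" in c:
        H=np.array(c["hand_eye"]); P=P@H[:3,:3].T+H[:3,3]
        P=R.from_quat(s["ee_rot"]).apply(P.reshape(-1,3)).reshape(h,w,3)+s["position"]
    else:
        Rm=cv2.Rodrigues(np.array(c["rvec"]))[0]; P=(P-np.array(c["tvec"]).ravel())@Rm
    P[d<=0]=np.nan
    return im,P,s
E
python3 - <<'E'
from h import *
for n in("scene","side"):
    im,P,s=grab(n); cv2.imwrite(f"pics/{n}0.png",im); np.savez(f"{n}0.npz",im=im,P=P)
print(s)
E
```

```text
pics
{'clock': 0.05, 'joints': array([-8.59402171e-01,  3.85531275e-01,  6.63779641e-03, -4.71846611e-04,
       -1.19400808e+00, -2.58616825e-01]), 'joint_vel': array([-7.00336683e-05, -2.24124845e-03,  1.03321248e-03,  1.93017938e-04,
        1.63000670e-04, -3.89154196e-04]), 'joint_efforts': array([ 2.50066769e-04, -3.93678296e+01,  1.89161915e+01,  4.20554683e+00,
       -2.32288621e-03,  1.79058075e-07]), 'position': array([ 273.18220468, -561.49067566,  230.24556205]), 'ee_rot': array([-2.24374865e-01,  9.74502316e-01,  1.03345310e-03, -2.96751017e-04]), 'contact_force': array([-1.08954271,  0.36499514, -0.20300688]), 'wrist_torque': array([-0.01642493, -0.01230356, -0.0088513 ]), 'gripper_width': 85.57331182608586}
```

View pics/scene0.png

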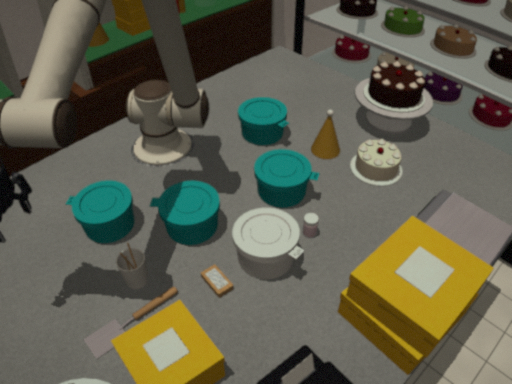

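View pics/side0.png

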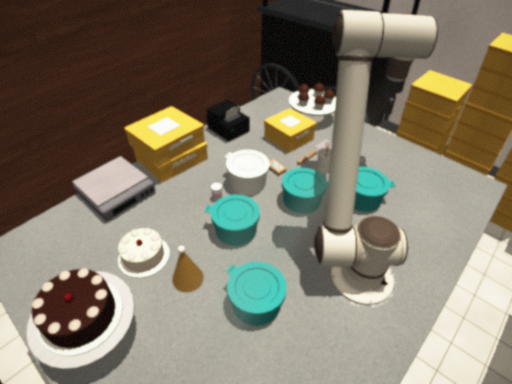

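The scene view shows one white tub at about (266,240) with its tab at (297,253). The look-alikes are turquoise tubs at (263,120), (283,177), (190,212) and (103,211), all rejected by colour. The jar is at (311,224) and the candle box at (217,280). The side view shows the white tub at (247,170), tab at (228,157).

```bash
python3 - <<'E'
from h import *
from scipy.optimize import least_squares
o=[]
for n,(x0,x1,y0,y1) in (("scene",(215,335,190,300)),("side",(200,290,130,210))):
    z=np.load(n+"0.npz"); im,P=z["im"],z["P"]
    c=im[y0:y1,x0:x1]; p=P[y0:y1,x0:x1]
    o.append(cv2.resize(c,(400,360),interpolation=cv2.INTER_CUBIC))
    hsv=cv2.cvtColor(c,cv2.COLOR_BGR2HSV)
    m=(p[...,2]>92)&(p[...,2]<125)&(hsv[...,1]<70)
    q=p[m]; med=np.median(q,0); q=q[np.linalg.norm(q[:,:2]-med[:2],axis=1)<120]
    # enclosing circle robustly: boundary points by angle
    cen=med[:2]
    for _ in range(10):
        a=np.arctan2(*(q[:,:2]-cen).T[::-1]); r=np.linalg.norm(q[:,:2]-cen,axis=1)
        b=np.digitize(a,np.linspace(-np.pi,np.pi,37))
        B=np.array([q[b==k][np.argmax(r[b==k])] for k in np.unique(b)])
        f=least_squares(lambda t:np.hypot(B[:,0]-t[0],B[:,1]-t[1])-84,cen,loss="soft_l1",f_scale=2); cen=f.x
    r=np.linalg.norm(q[:,:2]-cen,axis=1); rim=q[(r>64)&(r<82)]
    C=np.linalg.lstsq(np.c_[rim[:,:2]-cen,np.ones(len(rim))],rim[:,2],rcond=None)[0]
    print(n,len(q),"cen",cen.round(1),"rim plane",C.round(4),"resid",np.round(np.std(rim[:,2]-np.c_[rim[:,:2]-cen,np.ones(len(rim))]@C),2))
    # tab
    w=(p[...,2]>75)&(p[...,2]<115)&(hsv[...,1]<70); t=p[w]; rr=np.linalg.norm(t[:,:2]-cen,axis=1)
    t=t[(rr>92)&(rr<112)]; print("tab pts",len(t),t.mean(0).round(1),"yaw",np.arctan2(*(t.mean(0)[:2]-cen)[::-1]).round(3), t.std(0).round(1))
z=np.load("scene0.npz");P=z["P"]
for nm,(u,v) in dict(jar=(311,217),candle=(217,279),turqmid=(190,197),turq2=(283,165),hat=(329,113),cup=(131,257),cartontop=(170,340),carton2=(350,300)).items(): print(nm,P[v,u].round(0))
cv2.imwrite("pics/crop.png",np.hstack(o))
E
```

```text
scene 2987 cen [586.1 -83.8] rim plane [ 2.73000e-02 -5.50000e-03  1.04908e+02] resid 2.19
tab pts 73 [685.3 -75.2  99.1] yaw 0.086 [ 4.4 10.1  1.8]
side 1045 cen [585.5 -83.6] rim plane [ 3.620000e-02 -1.770000e-02  1.059542e+02] resid 2.62
tab pts 20 [684.6 -75.5 101.1] yaw 0.081 [ 4.3 10.3  1.7]
jar [611.  66.  62.]
candle [ 563. -231.   21.]
turqmid [ 348. -136.   92.]
turq2 [438. 137.  98.]
hat [410. 377. 153.]
cup [ 382. -360.   58.]
cartontop [ 654. -434.   95.]
carton2 [854. -84.  88.]
```

View pics/crop.png

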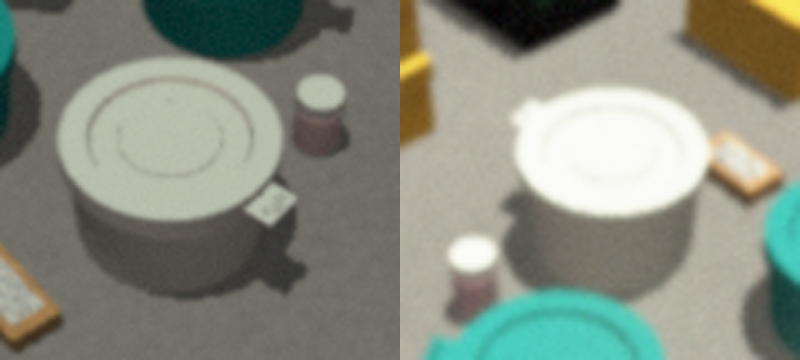

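The close crop confirms the white tub: centre about (586,-84), tab at yaw about +0.085, rim about 105 mm high and higher at the tab. I'll shut the fingers, square the tool with the world axes and move over.

Call:
{"op": "send_rows", "data": {"steps": [[[0, 0, 0, 0.125, 0], [0, 0, 0, 0.125, 0], [0, 0, 0, 0.125, 0], [0, 0, 0, 0.078, 0], [-2.4, 3, 0, 0, 0], [-2.4, 3, 0, 0, 0], [-2.4, 3, 0, 0, 0], [-2.4, 3, 0, 0, 0], [-2.4, 3, 0, 0, 0], [-2.4, 3, 0, 0, 0]]]}}

```text
clock: 0.93
position: [418.8, -380.9, 223.3]
ee_rot: [0.016, 1.0, 0.006, -0.005]
contact_force: [0.6, -0.8, -0.2]
gripper_width: -0.1
```

Call:
{"op": "send_rows", "data": {"steps": [[[-2.4, 3, 0, -0.03, 0], [-2.4, 3, 0, 0, 0], [-2.4, 3, 0, 0, 0], [-2.4, 3, 0, 0, 0], [-2.4, 3, 0, 0, 0], [-2.4, 3, 0, 0, 0], [-2.4, 3, 0, 0, 0], [-2.4, 3, 0, 0, 0], [-2.4, 3, 0, 0, 0], [-2.4, 3, 0, 0, 0]]]}}

```text
clock: 1.77
position: [666.1, -62.9, 220.1]
ee_rot: [-0.0, 1.0, 0.007, -0.009]
contact_force: [0.8, -0.1, 0.4]
gripper_width: -0.2
```

Call:
{"op": "send_rows", "data": {"steps": [[[0.7, -1.5, 2.5, 0, 0], [0, 0, 2.5, 0, 0], [0, 0, 2.5, 0, 0], [0, 0, 2, 0, 0], [0, 0, 0, 0, 0], [0, 0, 0, 0, 0]]]}}

```text
clock: 2.27
position: [662.9, -66.8, 117.8]
ee_rot: [-0.007, 1.0, 0.007, -0.009]
contact_force: [0.3, 0.2, 1.2]
gripper_width: -0.2
```

```bash
python3 - <<'E'
from h import *
s=arm.read_state(); print(s["clock"],s["position"].round(1),s["ee_rot"].round(4),s["contact_force"].round(1),s["joint_vel"].round(3))
im,P,s=grab("wrist"); cv2.imwrite("pics/w1.png",im)
c=np.array([586,-84]); r=np.linalg.norm(P[...,:2]-c,axis=2)
m=(r>64)&(r<82)&(P[...,2]>90)&(P[...,2]<125)
rim=P[m]; a=np.arctan2(*(rim[:,:2]-c).T[::-1]); print(len(rim),[ (round(np.degrees(k)),np.median(rim[abs(a-k)<.2][:,2]).round(1)) for k in np.arange(-3,3.1,.5) if (abs(a-k)<.2).sum()>20])
E
```

```text
2.2667 [662.9 -66.8 117.8] [-0.0066  0.9999  0.0071 -0.0093] [0.3 0.2 1.2] [ 0.     0.032 -0.034 -0.014  0.006  0.001]
18450 [(-143, np.float64(103.7)), (-115, np.float64(104.5)), (-86, np.float64(105.7)), (-57, np.float64(106.7)), (-29, np.float64(107.3)), (0, np.float64(107.2)), (29, np.float64(106.6)), (57, np.float64(105.5)), (86, np.float64(104.3)), (115, np.float64(103.2)), (143, np.float64(102.7))]
```

View pics/w1.png

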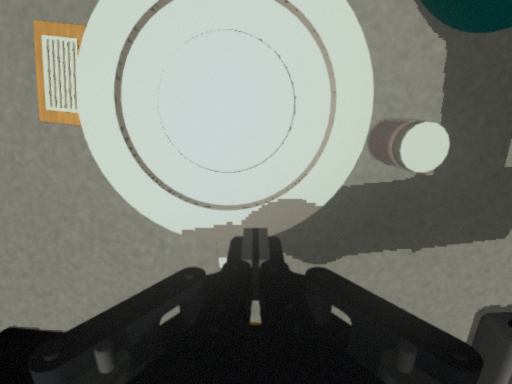

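Call:
{"op": "send_rows", "data": {"steps": [[[0.4, -1.1, 0.4, 0, 0], [0, 0, 0.4, 0, 0], [0, 0, 0.4, 0, 0], [0, 0, 0.3, 0, 0], [0, 0, 0.3, 0, 0]]]}}

```text
clock: 2.73
position: [660.8, -79.7, 104.8]
ee_rot: [-0.006, 1.0, 0.007, -0.004]
contact_force: [-1.7, 0.4, 3.8]
gripper_width: -0.2
```

Call:
{"op": "send_rows", "data": {"steps": [[[0, 0, 0.3, 0, 0], [0, 0, 0.3, 0, 0], [0, 0, 0.3, 0, 0], [0, 0, 0.2, 0, 0]]]}}

```text
clock: 3.07
position: [661.0, -79.6, 95.9]
ee_rot: [-0.007, 1.0, 0.007, -0.003]
contact_force: [-1.4, -0.2, 3.2]
gripper_width: 0.3
```

Call:
{"op": "send_rows", "data": {"steps": [[[0, 0, 0.25, 0, 0], [0, 0, 0.1, 0, 0], [0, 0, 0, 0, 0]]]}}

```text
clock: 3.32
position: [661.1, -79.6, 93.8]
ee_rot: [-0.007, 1.0, 0.006, -0.003]
contact_force: [-2.6, 1.0, 6.2]
gripper_width: -0.0
```

Call:
{"op": "send_rows", "data": {"steps": [[[0, 0, -1.4, 0, 0], [0.5, -2.3, 0, 0, 0], [0, 0, 0.4, 0, 0], [0, 0, 0.3, 0, 0], [0, 0, 0.3, 0, 0], [0, 0, 0.3, 0, 0], [0, 0, 0.2, 0, 0], [0, 0, 0, 0, 0]]]}}

```text
clock: 3.98
position: [658.3, -102.8, 92.4]
ee_rot: [-0.009, 1.0, 0.005, -0.002]
contact_force: [-3.5, 0.3, 9.0]
gripper_width: -0.1
```

Call:
{"op": "send_rows", "data": {"steps": [[[0, 0, -1.5, 0, 0], [1.25, -2.3, 0, 0, 0], [0, 0, 0.4, 0, 0], [0, 0, 0.3, 0, 0], [0, 0, 0.3, 0, 0], [0, 0, 0.2, 0, 0], [0, 0, 0.1, 0, 0], [0, 0, 0, 0, 0]]]}}

```text
clock: 4.65
position: [647.4, -124.2, 93.5]
ee_rot: [-0.012, 1.0, 0.004, -0.003]
contact_force: [-1.8, -0.8, 7.2]
gripper_width: -0.1
```

Call:
{"op": "send_rows", "data": {"steps": [[[0, 0, -1.4, 0, 0], [1.95, -2, 0, 0, 0], [0, 0, 0.4, 0, 0], [0, 0, 0.3, 0, 0], [0, 0, 0.3, 0, 0], [0, 0, 0.2, 0, 0], [0, 0, 0.1, 0, 0], [0, 0, 0, 0, 0]]]}}

```text
clock: 5.32
position: [628.9, -142.8, 93.4]
ee_rot: [-0.015, 1.0, 0.002, -0.005]
contact_force: [-2.4, -1.2, 6.5]
gripper_width: 0.1
```

Call:
{"op": "send_rows", "data": {"steps": [[[0, 0, -1.4, 0, 0], [2.3, -1.1, 0, 0, 0], [0, 0, 0.4, 0, 0], [0, 0, 0.3, 0, 0], [0, 0, 0.3, 0, 0], [0, 0, 0.2, 0, 0], [0, 0, 0.1, 0, 0], [0, 0, 0, 0, 0]]]}}

```text
clock: 5.98
position: [607.4, -152.6, 93.3]
ee_rot: [-0.017, 1.0, 0.001, -0.007]
contact_force: [-3.2, 0.5, 6.8]
gripper_width: -0.2
```

Call:
{"op": "send_rows", "data": {"steps": [[[0, 0, -1.4, 0, 0], [2.8, -0.4, 0, 0.03, 0], [0, 0, 0.4, 0, 0], [0, 0, 0.3, 0, 0], [0, 0, 0.3, 0, 0], [0, 0, 0.2, 0, 0], [0, 0, 0.1, 0, 0], [0, 0, 0, 0, 0]]]}}

```text
clock: 6.65
position: [580.4, -156.1, 93.2]
ee_rot: [-0.003, 1.0, 0.001, -0.009]
contact_force: [-3.3, 0.5, 7.6]
gripper_width: 0.0
```

Call:
{"op": "send_rows", "data": {"steps": [[[0, 0, -1.4, 0, 0], [2.5, 0.6, 0, 0, 0], [0, 0, 0.4, 0, 0], [0, 0, 0.3, 0, 0], [0, 0, 0.3, 0, 0], [0, 0, 0.2, 0, 0], [0, 0, 0.1, 0, 0], [0, 0, 0, 0, 0]]]}}

```text
clock: 7.32
position: [557.4, -149.4, 93.0]
ee_rot: [-0.005, 1.0, 0.0, -0.011]
contact_force: [-2.8, 2.3, 8.1]
gripper_width: 0.2
```

Call:
{"op": "send_rows", "data": {"steps": [[[0, 0, -1.4, 0, 0], [2.3, 1.4, 0, 0, 0], [0, 0, 0.4, 0, 0], [0, 0, 0.3, 0, 0], [0, 0, 0.3, 0, 0], [0, 0, 0.2, 0, 0], [0, 0, 0.1, 0, 0], [0, 0, 0, 0, 0]]]}}

```text
clock: 7.98
position: [536.8, -135.3, 92.9]
ee_rot: [-0.005, 1.0, 0.0, -0.013]
contact_force: [-3.5, 2.0, 8.8]
gripper_width: -0.2
```

Call:
{"op": "send_rows", "data": {"steps": [[[0, 0, -1.4, 0, 0], [1.5, 2.1, 0, 0, 0], [0, 0, 0.4, 0, 0], [0, 0, 0.3, 0, 0], [0, 0, 0.3, 0, 0], [0, 0, 0.2, 0, 0], [0, 0, 0.1, 0, 0], [0, 0, 0, 0, 0]]]}}

```text
clock: 8.65
position: [524.7, -114.8, 92.7]
ee_rot: [-0.004, 1.0, 0.0, -0.014]
contact_force: [-4.0, 3.5, 8.7]
gripper_width: 0.2
```

Call:
{"op": "send_rows", "data": {"steps": [[[0, 0, -1.4, 0, 0], [1.4, 2.4, 0, 0, 0], [0, 0, 0.4, 0, 0], [0, 0, 0.3, 0, 0], [0, 0, 0.3, 0, 0], [0, 0, 0.2, 0, 0], [0, 0, 0, 0, 0], [0, 0, 0, 0, 0]]]}}

```text
clock: 9.32
position: [512.9, -91.9, 93.3]
ee_rot: [-0.003, 1.0, 0.0, -0.015]
contact_force: [-3.9, 2.8, 7.4]
gripper_width: 0.0
```

Call:
{"op": "send_rows", "data": {"steps": [[[0, 0, -1.4, 0, 0], [0.1, 2.4, 0, 0, 0], [0, 0, 0.4, 0, 0], [0, 0, 0.3, 0, 0], [0, 0, 0.3, 0, 0], [0, 0, 0.2, 0, 0], [0, 0, 0.1, 0, 0], [0, 0, 0, 0, 0]]]}}

```text
clock: 9.98
position: [513.8, -69.5, 92.6]
ee_rot: [-0.001, 1.0, 0.001, -0.016]
contact_force: [-3.6, 4.1, 9.4]
gripper_width: 0.0
```

Call:
{"op": "send_rows", "data": {"steps": [[[0, 0, -1.4, 0, 0], [-1, 2.7, 0, 0, 0], [0, 0, 0.4, 0, 0], [0, 0, 0.3, 0, 0], [0, 0, 0.3, 0, 0], [0, 0, 0.2, 0, 0], [0, 0, 0, 0, 0], [0, 0, 0, 0, 0]]]}}

```text
clock: 10.65
position: [524.8, -44.2, 93.2]
ee_rot: [0.001, 1.0, 0.001, -0.016]
contact_force: [-2.6, 3.8, 7.2]
gripper_width: -0.4
```

Call:
{"op": "send_rows", "data": {"steps": [[[0, 0, -1.4, 0, 0], [-1.8, 1.9, 0, 0, 0], [0, 0, 0.4, 0, 0], [0, 0, 0.3, 0, 0], [0, 0, 0.3, 0, 0], [0, 0, 0.2, 0, 0], [0, 0, 0.1, 0, 0], [0, 0, 0, 0, 0]]]}}

```text
clock: 11.32
position: [542.0, -27.7, 92.9]
ee_rot: [0.003, 1.0, 0.001, -0.017]
contact_force: [-2.4, 2.6, 8.0]
gripper_width: 0.1
```

Call:
{"op": "send_rows", "data": {"steps": [[[0, 0, -1.4, 0, 0], [-2.4, 1.4, 0, 0, 0], [0, 0, 0.4, 0, 0], [0, 0, 0.3, 0, 0], [0, 0, 0.3, 0, 0], [0, 0, 0.2, 0, 0], [0, 0, 0, 0, 0], [0, 0, 0, 0, 0]]]}}

```text
clock: 11.98
position: [564.6, -15.9, 93.8]
ee_rot: [0.004, 1.0, 0.001, -0.017]
contact_force: [-0.8, 1.8, 6.2]
gripper_width: -0.1
```

Call:
{"op": "send_rows", "data": {"steps": [[[0, 0, -1.4, 0, 0], [-2.5, 0.4, 0, 0, 0], [0, 0, 0.4, 0, 0], [0, 0, 0.3, 0, 0], [0, 0, 0.3, 0, 0], [0, 0, 0.2, 0, 0], [0, 0, 0.1, 0, 0], [0, 0, 0, 0, 0]]]}}

```text
clock: 12.65
position: [586.8, -13.8, 93.6]
ee_rot: [0.004, 1.0, 0.001, -0.018]
contact_force: [-0.4, 0.6, 6.2]
gripper_width: -0.1
```

Call:
{"op": "send_rows", "data": {"steps": [[[0, 0, -1.4, 0, 0], [-2.8, -0.2, 0, 0, 0], [0, 0, 0.4, 0, 0], [0, 0, 0.3, 0, 0], [0, 0, 0.3, 0, 0], [0, 0, 0.2, 0, 0], [0, 0, 0.1, 0, 0], [0, 0, 0, 0, 0]]]}}

```text
clock: 13.32
position: [611.9, -17.0, 93.8]
ee_rot: [0.003, 1.0, -0.0, -0.019]
contact_force: [-0.4, 0.1, 6.5]
gripper_width: -0.3
```

Call:
{"op": "send_rows", "data": {"steps": [[[0, 0, -1.4, 0, 0], [-2.4, -1.5, 0, 0, 0], [0, 0, 0.4, 0, 0], [0, 0, 0.3, 0, 0], [0, 0, 0.3, 0, 0], [0, 0, 0.2, 0, 0], [0, 0, 0.1, 0, 0], [0, 0, 0, 0, 0]]]}}

```text
clock: 13.98
position: [632.5, -32.4, 94.2]
ee_rot: [0.001, 1.0, -0.001, -0.02]
contact_force: [-0.4, 0.4, 5.9]
gripper_width: -0.3
```

Call:
{"op": "send_rows", "data": {"steps": [[[0, 0, -1.4, 0, 0], [-2.2, -2, 0, 0, 0], [0, 0, 0.4, 0, 0], [0, 0, 0.3, 0, 0], [0, 0, 0.3, 0, 0], [0, 0, 0.3, 0, 0], [0, 0, 0.1, 0, 0], [0, 0, 0, 0, 0]]]}}

```text
clock: 14.65
position: [651.5, -51.6, 93.9]
ee_rot: [-0.001, 1.0, -0.003, -0.022]
contact_force: [-1.1, -0.8, 5.1]
gripper_width: 0.2
```

Call:
{"op": "send_rows", "data": {"steps": [[[0, 0, -1.4, 0, 0], [-0.9, -2.5, 0, 0, 0], [0, 0, 0.4, 0, 0], [0, 0, 0.3, 0, 0], [0, 0, 0.3, 0, 0], [0, 0, 0.2, 0, 0], [0, 0, 0.1, 0, 0], [0, 0, 0, 0, 0]]]}}

```text
clock: 15.32
position: [657.8, -74.8, 94.3]
ee_rot: [-0.004, 1.0, -0.004, -0.023]
contact_force: [-0.7, -0.9, 5.6]
gripper_width: 0.1
```

Call:
{"op": "send_rows", "data": {"steps": [[[0, 0, -1, 0, 0], [0, 0, -2, 0, 0], [0, 0, -2, 0, 0], [0, 0, -2, 0, 0], [0, 0, -1, 0, 0], [0, 0, 0, 0, 0]]]}}

```text
clock: 15.82
position: [658.2, -71.2, 175.4]
ee_rot: [-0.005, 1.0, -0.003, -0.029]
contact_force: [0.6, -1.3, 0.1]
gripper_width: 0.6
```

```bash
cat > chk.py <<'E'
from h import *
import sys
from scipy.optimize import least_squares
for n in sys.argv[2:]:
    im,P,s=grab(n); cv2.imwrite(f"pics/{n}{sys.argv[1]}.png",im)
    hsv=cv2.cvtColor(im,cv2.COLOR_BGR2HSV)
    cen=np.array([586,-84.])
    r=np.linalg.norm(P[...,:2]-cen,axis=2)
    m=(r<92)&(P[...,2]>86)&(P[...,2]<115)&(hsv[...,1]<70); q=P[m]
    for _ in range(10):
        a=np.arctan2(*(q[:,:2]-cen).T[::-1]); r=np.linalg.norm(q[:,:2]-cen,axis=1)
        b=np.digitize(a,np.linspace(-np.pi,np.pi,37))
        B=np.array([q[b==k][np.argmax(r[b==k])] for k in np.unique(b)])
        cen=least_squares(lambda t:np.hypot(B[:,0]-t[0],B[:,1]-t[1])-84,cen,loss="soft_l1",f_scale=2).x
    rim=q[(r>65)&(r<81)]; a=np.degrees(np.arctan2(*(rim[:,:2]-cen).T[::-1]))
    print(n,s["position"].round(0),"cen",cen.round(1),[(k,float(np.median(rim[abs(a-k)<12][:,2]).round(1))) for k in range(-165,170,30) if (abs(a-k)<12).sum()>15])
    G=P[(abs(P[...,2])<6)&(np.linalg.norm(P[...,:2]-cen,axis=2)<200)]; print(" counter z",np.median(G[:,2]).round(1))
E
python3 chk.py 2 wrist scene side
```

```text
wrist [658. -71. 175.] cen [585.6 -84.2] [(-165, 96.5), (-135, 96.5), (-105, 96.6), (-75, 96.5), (-45, 96.7), (-15, 96.8), (15, 96.8), (45, 96.8), (75, 96.7), (105, 96.7), (135, 96.6), (165, 96.6)]
 counter z 0.6
scene [658. -71. 174.] cen [586.3 -85.3] [(-165, 96.7), (-135, 96.5), (-105, 96.8), (-75, 96.7), (-45, 96.5), (-15, 96.4), (15, 96.8), (45, 96.6), (105, 95.5), (135, 97.3), (165, 96.9)]
 counter z 0.4
side [657. -71. 173.] cen [584.7 -83.5] [(-165, 97.3), (-135, 97.9), (-105, 97.7), (-75, 98.0), (-45, 98.7), (-15, 98.8), (15, 98.6), (45, 98.9), (75, 98.9), (105, 98.5), (135, 98.5), (165, 97.4)]
 counter z 2.4
```

The rim reads 96 ± 0.2 mm all round in the wrist view once the 0.6 mm counter offset is taken off, and the centre hasn't moved. I'll back away and take a final look.

Call:
{"op": "send_rows", "data": {"steps": [[[0, 0, -2.5, 0, 0], [0, 0, -2.5, 0, 0], [0, 0, -2.5, 0, 0], [0, 0, -2.5, 0, 0], [0, 0, 0, 0, 0], [0, 0, 0, 0, 0]]]}}

```text
clock: 16.47
position: [658.1, -70.1, 262.3]
ee_rot: [-0.004, 0.999, -0.003, -0.044]
contact_force: [0.3, 0.6, -0.4]
gripper_width: -0.2
```

```bash
python3 chk.py 3 wrist scene
```

```text
wrist [658. -70. 262.] cen [585.8 -84.3] [(-165, 96.4), (-135, 96.6), (-105, 96.6), (-75, 96.7), (-45, 96.8), (-15, 96.7), (15, 96.9), (45, 96.8), (75, 96.8), (105, 96.7), (135, 96.6), (165, 96.5)]
 counter z 0.6
scene [658. -70. 263.] cen [585.9 -84. ] [(-165, 96.7), (-135, 97.2), (-105, 96.0), (-75, 96.6), (-45, 96.6), (-15, 96.8), (15, 96.5), (45, 97.0), (75, 97.0), (105, 97.6), (135, 96.7), (165, 96.7)]
 counter z 0.4
```

View pics/scene3.png

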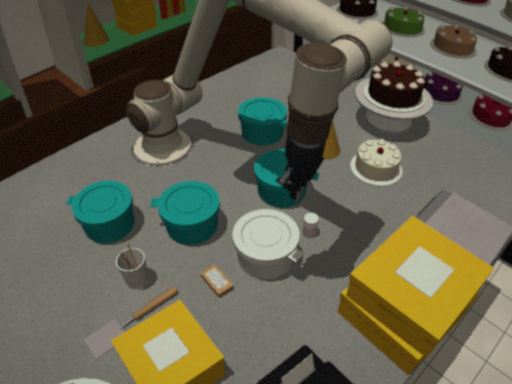

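The final scene view shows the lid flat on the tub at (267,240), the tab still at (297,256), the jar at (311,224) and the candle box at (217,280) where they started, and the gripper well above everything.

```bash
python3 -c "
from bench import job; print(job.job_done())"
```

```text
the job is handed in; nothing more can be done
None
```

The lid is pressed home all round, and I handed the job in at about 16.5 s. With the fingertips shut, I pressed the rim at the tab, then every 20° or so clockwise and back to the tab. The tip was lifted about 14 mm between presses instead of sliding. The force readings at the end of each press were about 5–9 N.

- **Lid:** the wrist camera shows the rim at 96.4–96.9 mm all round. Taking off its 0.6 mm counter offset leaves about 96 mm, which is home.
- **Tub:** its centre is within 1 mm of where it started.
- **Bystanders:** the jar, candle box and other items look unmoved in the final picture.
- **Finish:** the fingertips ended about 165 mm above the lid with about zero contact force.

**Disagreement between cameras:** in the check just before the final retreat, the side camera read the rim at 97.3–98.9 mm. About 2.4 mm of that is its own counter offset. What is left is up to about 0.5 mm high and about 1.1 mm low, and I put that down to calibration. The scene camera is noisier but agrees with the wrist camera to within about 1 mm.

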